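# Slide the mold out of the lever press and hold its upper half open

### The job

The clay horse in the hinged plaster mold is ready to come out: slide the mold carrier along its rails, out from under the lever press, until the spring detent of the opening station catches it, and only then raise the mold's upper half by its wooden handle, never letting it drop. Finish while holding the upper half still with the fingers, open 60 degrees from closed, so that the horse can be lifted out (it falls shut if let go). Leave the toys, the paddle and the pan on the bench where they are.

Things in the scene. Friction and masses are not known exactly. Their poses are not given: they have to be found in the camera images.
- press: Fixed cast-iron lever press on a long bed (190 x 650 x 20 mm). Origin on the bench surface midway between the press station (y = -110 mm in its frame) and the opening station (y = +110). Its y axis runs along the rails, out of the press; its x axis points away from the robot (yaw within 0.15 rad). Rails end at y +290; a spring-plunger bracket on the far side, x 90 to 148, y 110, is 54 mm high.
- ram (a point): Centre of the underside of the press's square 100 mm pressing plate, 135 mm above the bench, 16 mm above the closed mold. The plate hangs on a ram under the overhanging head (78 mm wide in x, 222 to 308 mm high, from 45 mm on the +y side of this point back to the column at 130 to 215 mm on its -y side; ram top 390 mm). The hand lever, on the far side, rises over the column to 530 mm.
- carrier (a joint): Travel of the mold carrier along the press's +y, m. 0 = back stop, mold right under the ram (starts at 0 to 0.05); 0.220 = opening station, where a spring plunger drops between two round lugs on the carrier's far edge and centres it; 0.255 = end stop. Sliding takes 1 to 3 N; each lug resists with up to about 8 N (first lug at 0.20 to 0.212; the second, at 0.222 to 0.228, past the station, can be forced too: push back if overrun).
- carrier_post (a point): Grip point of the upright round wooden post (26 mm diameter) at the leading (+y) end of the carrier: on its axis, 100 mm above the bench, 25 mm below its top, 52 mm above the carrier plate (160 mm wide in x), 128 mm along +y from the mold's middle, with 31 mm free between post and mold. Grip it from above or push it along +y. The closed mold's top is 119 mm above the bench.
- mold_lid (a joint): Opening angle of the mold's upper half (138 x 168 x 35 mm plaster block in a steel strap, about 0.75 kg) on its hinge, rad: 0 = closed and level, 1.047 = 60 degrees. The hinge is free: the half falls shut when let go, and past upright (about 1.5) it would fall over backwards (stop at 1.9). Starts closed.
- lid_handle (a point): Grip point of the upper half's straight round wooden handle (24 mm diameter), which sticks out 103 mm from the middle of the mold's near (-x) side, square to the hinge. On its axis, 61 mm out from the mold, 42 mm from the free end, 205 mm from the hinge axis along the half and 17.5 mm above that axis when closed (101 mm above the bench). It swings up and away from the robot with the half.
- lid_hinge (a point): Middle of the hinge axis of the upper half, on the mold's far (+x) side, 83.5 mm above the bench; 75 mm along the press's +x from the mold's middle. The axis is parallel to the press's y axis and moves with the carrier.
- horse: Loose unpainted red clay horse figure, standing, 120 x 44 x 105 mm; origin under its middle on the bench. Bystander.
- pigeon: Loose white-glazed clay pigeon whistle, 130 x 56 x 83 mm; origin under its foot. Bystander.
- paddle: Loose wooden smoothing paddle lying flat, 260 x 58 x 17 mm; origin on the bench near the root of the blade. Bystander.
- pan: Loose dented aluminium pan, 192 mm across, 34 mm high, full of glazed clay marbles; origin under its middle. Bystander.

How it is judged:
On the way, in this order (a step that is already met when the one before it is completed fails the run):
1. the carrier is caught by the detent of the opening station with the mold still closed (value of joint carrier between 0.216 and 0.224 m and value of joint mold_lid below 0.1 rad), for 0.2 s.
2. the upper half is raised clear of the lower half with the fingers, the carrier still in the detent (value of joint carrier between 0.216 and 0.224 m and value of joint mold_lid above 0.4 rad and contact force between the fingers and mold_lid above 0.7 N), for 0.1 s.
At the end, for the whole second after the job is handed in: The carrier sits in the opening station's detent (0.220 m, within 4 mm) and the fingers carry the mold's upper half (contact force above 0.7 N) still (under 0.1 rad/s) at 60 degrees, within 7 degrees (value of joint carrier between 0.216 and 0.224 m and value of joint mold_lid between 0.927 and 1.167 rad and velocity of joint mold_lid between -0.1 and 0.1 rad/s and contact force between the fingers and mold_lid above 0.7 N); the arm keeps its last pose, push and grip.
It fails at once if the mold is opened before it stands at the opening station (value of joint mold_lid above 0.15 rad and value of joint carrier below 0.21 m).
It fails at once if the upper half is dropped or swung over past upright (velocity of joint mold_lid below -1.5 rad/s or value of joint mold_lid above 1.55 rad).
It fails at once if a toy, the paddle or the pan is displaced by more than 30 mm (distance of any of horse, pigeon, paddle, pan from where it was at the start of the episode above 0.03 m).
It also fails if it takes over 58 s, if anything falls off the work surface, if the arm or the gripper's body presses on something with over 40 N, if the wrist force passes 120 N, or if a joint passes its speed limit or range.

### The arm

A 6-joint arm with a two-finger parallel gripper is mounted at the origin on the work surface. World frame = base frame: x ahead of the robot, y to its left, z up, the work surface at z = 0. Lengths are in m, angles in rad, forces in N, time in s.
With the tool pointing down it reaches from about 0.25 to 0.775 m from the base axis. Payload 4 kg.
Tool frame: the origin (TCP) lies on the centre line of the jaws, within the pads' length; the fingertips stand 8 mm ahead of it and the grasp point (between the pads) lies 11 mm behind it; z points along the fingers, y is the direction in which the jaws open and shut (so a half turn about z gives the same grasp; the last joint's range is limited). The gripper opens to 94 mm and grips with 3 to 60 N. Pads are 16 mm wide; open, the fingers measure 119 mm over their backs; the gripper's body (75 mm by 177 mm) begins 78 mm behind the grasp point.
Start: joints at [1.094, 0.087, 1.371, -0, 1.684, -0.103], TCP at [0.201, 0.512, 0.214] pointing down, gripper open.
Joint ranges: [-3.1, 3.1], [-0.76, 2.03], [0.27, 2.55], [-1.08, 4.22], [0.17, 2.65], [-2.57, 2.57]. Speed limits (rad/s): [2.79, 2.79, 3.14, 3.14, 3.14, 3.14].

### API

Orientations are given as [roll, pitch, yaw] about the fixed x, y, z axes, in that order (R = Rz(yaw) Ry(pitch) Rx(roll)).
In Python, from bench import robot gives the robot as it stands.
- The arm moves only by the shell command python3 -m crank 'ROWS' [OPENING]. ROWS is JSON, a list of rows, each a list of 4 numbers: the shift along the tool's x, y, z scaled (see below), then the turn about the tool's z scaled (see below). A call has exactly 10 rows; each row shifts and turns the commanded pose from where the row before left it, along the tool's axes as they then stand; what a row does not reach is not made up. The controller multiplies each number of a shift by 0.2 m and each number of a turn by pi/2 rad. A row lasts 1/8 s, in which the tool goes at most 62.5 mm and 10.7 degrees, less where a joint would pass 70% of its speed; a pose out of reach is approached as far as the arm can. A call with a number of a shift or a turn outside -1 to 1 is refused whole. A call with a gripper value outside its range is refused whole. OPENING is the gripper command: -1 is fully open, 1 is shut, values between are in proportion, set as the call begins (- or left out, the last holds). The fingers move at their own pace and stop on an object; the grip force is fixed at half the most. Time passes only in rows, so rows that do not move let the fingers close, or fill a call up. It gives the time, the measured TCP pose, the force and the opening at its end, in the units of the state.
- robot.get_obs(): the state, without advancing time (a new reading comes with each control period).
- robot.snapshot(name): name is "scene" or "top"; returns (picture, depth): 420x560x3 uint8, red, green, blue; 420x560 float32, m along the optical axis (not along the pixel's ray), 0 where there is no reading.
- robot.camera_params(name): a dict with "fx", "fy", "cx", "cy" (pixels), "world_from_camera" (4x4, takes a point from camera to world coordinates). Camera axes: x right, y down, z forward; pixel columns grow to the right and rows downward; lengths in m; the calibration is good to about 2 mm. A picture is of the moment at which its call begins. camera_params takes no time and is no camera call.
- robot.close_job(): hands the job in, once; it reports no verdict.
The state is a dict: "time": time; "joint_positions": joint angles; "qvel": joint speeds; "joint_torque": joint torques, N m; "tool_pos": TCP position; "ee_rot": TCP orientation; "wrist_force": force on the tool from outside, world axes, zero at the start; "wrist_torque": the same for the moment, N m; "width": finger opening in m.
Only numpy, scipy, OpenCV 4.12 (cv2) and the standard library are available. Lean on these libraries where they do the work, as an engineer would, in place of code of your own. Each camera call takes 0.05 s, during which the arm holds its last target.

## Working session

There is one attempt and no reset: what is moved stays moved. The work goes in short steps, Python scripts to look and compute and a shell command to move; the robot and the scene stay as the last step left them, time stands still between calls to the robot, and variables do not carry over. Pictures are saved under pics/ and viewed, and the job is handed in when it is done.

```bash
ls; mkdir -p pics; python3 - <<'E'
from bench import robot
import cv2,numpy as np
o=robot.get_obs()
for k,v in o.items(): print(k,np.round(v,4) )
for n in("scene","top"):
    p,d=robot.snapshot(n); cv2.imwrite(f"pics/{n}0.png",p[:,:,::-1]); np.save(f"pics/{n}0.npy",d)
    c=robot.camera_params(n); print(n,c)
E
```

```text
pics
time 0.0
joint_positions [ 1.0939  0.0879  1.3722 -0.      1.6836 -0.1031]
qvel [ 0.0005  0.0009 -0.0001 -0.0008  0.0031 -0.    ]
joint_torque [ 8.00000e-04 -3.40192e+01 -3.02426e+01  7.17000e-02  3.32000e-02
 -2.00000e-04]
tool_pos [0.2006 0.5116 0.2123]
ee_rot [-3.1395e+00 -2.0000e-04  2.7678e+00]
wrist_force [-0.5215  0.3626 -0.3699]
wrist_torque [ 0.005   0.0215 -0.0216]
width 0.0942
scene {'fx': 520.5214036676114, 'fy': 520.5214036676114, 'cx': 282.83626157843855, 'cy': 212.39442112736972, 'world_from_camera': array([[-0.29945326,  0.72648596, -0.61850295,  1.52022094],
       [ 0.95410899,  0.22933356, -0.19256729,  0.36357829],
       [ 0.00194605, -0.64778413, -0.76182146,  1.33878514],
       [ 0.        ,  0.        ,  0.        ,  1.        ]])}
top {'fx': 531.1922934559848, 'fy': 531.1922934559848, 'cx': 282.2852603615422, 'cy': 218.5969679074569, 'world_from_camera': array([[-0.02336113, -0.98780559,  0.15392974,  0.25688349],
       [-0.99967776,  0.02155185, -0.0134124 ,  0.05172304],
       [ 0.00993137, -0.15419347, -0.98799076,  1.6139196 ],
       [ 0.        ,  0.        ,  0.        ,  1.        ]])}
```

View pics/scene0.png

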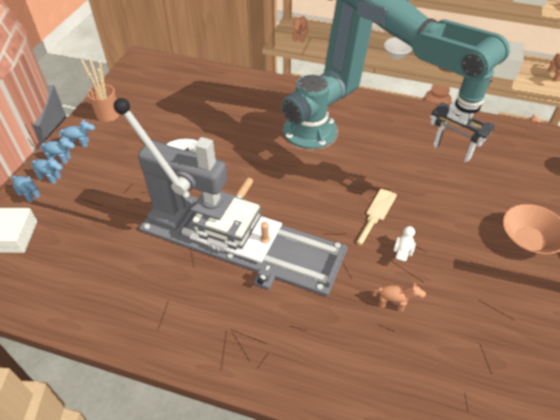

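View pics/top0.png

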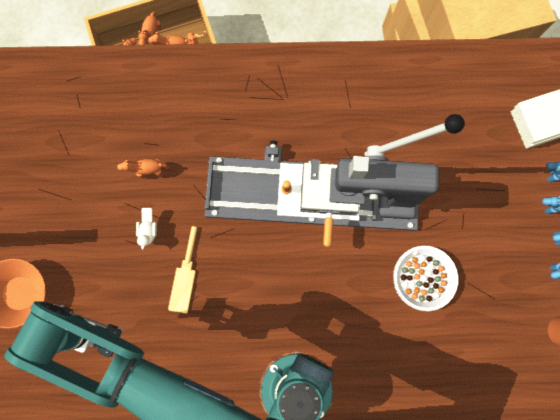

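The top view shows the press bed at x 205–420, y 155–230, with its post at about (287,186), the handle at about (328,230) and the bracket at (272,150). The paddle is at (185,270), the pigeon at (147,228), the horse at (143,166) and the pan at (425,278). I'll enlarge it to measure.

```bash
cat > h.py <<'E'
import numpy as np
from bench import robot
def pix(n,u,v,z=None,d=None):
    c=robot.camera_params(n);T=c["world_from_camera"]
    r=np.array([(u-c["cx"])/c["fx"],(v-c["cy"])/c["fy"],1.])
    if z is not None:
        w=T[:3,:3]@r; s=(z-T[2,3])/w[2]
    else: s=d
    return T[:3,:3]@(r*s)+T[:3,3]
def cloud(n,D):
    c=robot.camera_params(n);T=c["world_from_camera"]
    v,u=np.mgrid[:D.shape[0],:D.shape[1]]
    P=np.stack([(u-c["cx"])/c["fx"]*D,(v-c["cy"])/c["fy"]*D,D],-1)
    return P@T[:3,:3].T+T[:3,3]
E
python3 - <<'E'
import cv2
p=cv2.imread("pics/top0.png")[135:265,195:335]
cv2.imwrite("pics/top0c.png",cv2.resize(p,None,fx=4.4,fy=4.4,interpolation=cv2.INTER_CUBIC)[:600])
p=cv2.imread("pics/scene0.png")[130:300,130:360]
cv2.imwrite("pics/scene0c.png",cv2.resize(p,None,fx=3.4,fy=3.4,interpolation=cv2.INTER_CUBIC))
E
```

```text
(no output)
```

View pics/top0c.png

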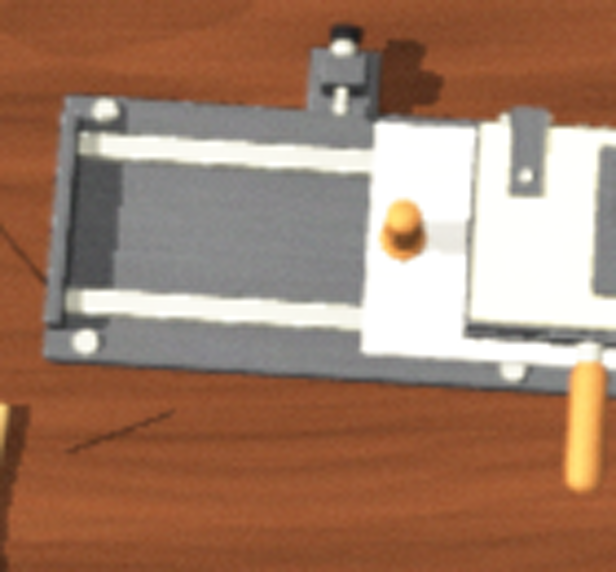

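View pics/scene0c.png

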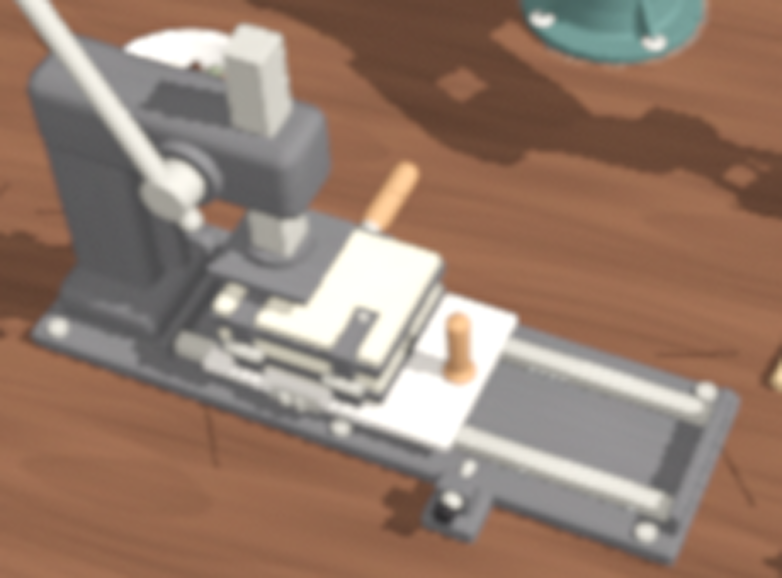

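```bash
python3 - <<'E'
from h import *
D=np.load("pics/top0.npy")
C=cloud("top",D)
f=lambda x,y:(195+(x+.5)/4.4-.5,135+(y+.5)/4.4-.5)
for nm,(x,y),z in [("bedFarLeft",(66,97),.02),("bedNearLeft",(45,358),.02),("bedNearMid",(540,391),.02),("bedFarMid",(300,110),.02),("posttop",(405,213),.125),("handtip",(583,482),.101),("handroot",(588,360),.101),("plunger",(342,100),.04),("carrFarLeft",(376,121),.048),("carrNearLeft",(363,353),.048)]:
    u,v=f(x,y); print(nm,np.round([u,v],1),np.round(pix("top",u,v,z),4), "depth pt",np.round(C[int(round(v)),int(round(u))],4))
g=lambda x,y:(130+(x+.5)/3.4-.5,130+(y+.5)/3.4-.5)
print('handle tip scene',pix("scene",*g(410,172),.101)); print('post top scene',pix("scene",*g(458,320),.125))
# bed plane z .02 points by depth for yaw
m=(abs(C[...,2]-.02)<.006)&(C[...,0]>.4)&(C[...,0]<.75)
v,u=np.nonzero(m); P=C[m]; print(len(P),P.min(0),P.max(0))
import cv2
r=cv2.minAreaRect((P[:,:2]*1000).astype(np.float32)); print(r); 
# near/far edges per y
ys=np.arange(-.15,.3,.02)
E=[(y,P[abs(P[:,1]-y)<.01,0].min()) for y in ys if (abs(P[:,1]-y)<.01).sum()>5]
print(np.round(E,4).tolist())
# bystanders
s=lambda u,v:np.round(C[v,u],3)
for q in [(185,270),(193,230),(147,228),(143,166),(425,278),(395,278)]: print(q,s(*q))
np.save("pics/C0.npy",C)
E
```

```text
bedFarLeft [209.6 156.7] [0.7037 0.25   0.02  ] depth pt [0.7028 0.2489 0.0192]
bedNearLeft [204.8 216. ] [0.5184 0.2649 0.02  ] depth pt [0.5193 0.2652 0.0142]
bedNearMid [317.3 223.5] [ 0.4879 -0.0759  0.02  ] depth pt [ 0.4898 -0.0751  0.0174]
bedFarMid [262.8 159.6] [0.6909 0.086  0.02  ] depth pt [0.6908 0.0855 0.0159]
posttop [286.7 183. ] [0.5918 0.0166 0.125 ] depth pt [0.5923 0.0155 0.1228]
handtip [327.1 244.2] [ 0.4157 -0.0954  0.101 ] depth pt [ 0.4149 -0.0939  0.1133]
handroot [328.2 216.4] [ 0.496  -0.1016  0.101 ] depth pt [ 0.4961 -0.1002  0.1086]
plunger [272.3 157.3] [0.692  0.0563 0.04  ] depth pt [0.6921 0.0573 0.0436]
carrFarLeft [280.1 162.1] [0.6744 0.0331 0.048 ] depth pt [0.6809 0.0331 0.025 ]
carrNearLeft [277.1 214.8] [0.5125 0.0456 0.048 ] depth pt [0.5172 0.0459 0.0168]
handle tip scene [ 0.41495437 -0.09334305  0.101     ]
post top scene [0.59428885 0.01723381 0.125     ]
4473 [ 0.40085058 -0.83582472  0.01400187] [0.74981135 0.72909734 0.02599215]
((571.8662109375, -53.61669921875), (344.12744140625, 1567.316162109375), 0.4942989647388458)
[[-0.15, 0.4817], [-0.13, 0.4846], [-0.09, 0.4866], [-0.07, 0.4894], [-0.05, 0.4925], [-0.03, 0.4936], [-0.01, 0.4941], [0.01, 0.495], [0.03, 0.498], [0.05, 0.4988], [0.07, 0.5016], [0.09, 0.5021], [0.11, 0.5052], [0.13, 0.5059], [0.15, 0.5091], [0.17, 0.5096], [0.19, 0.5108], [0.21, 0.5137], [0.23, 0.5142], [0.25, 0.5155], [0.27, 0.5188], [0.29, 0.4549]]
(185, 270) [0.357 0.326 0.009]
(193, 230) [0.476 0.3   0.021]
(147, 228) [0.48  0.431 0.055]
(143, 166) [0.663 0.441 0.076]
(425, 278) [ 0.316 -0.392  0.023]
(395, 278) [ 0.318 -0.301  0.029]
```

Post at about (0.5925, 0.0165), press yaw about -0.086, carrier joint about 0.044. As a check, the handle lies 127 mm behind the post along the rails, where 128 is expected. The plan is to grip the post with the jaws along the press's x, so the tool x axis is the press's y axis.

```bash
python3 -m crank '[[0,0,0,0.1167],[0,0,0,0.1167],[0,0,0,0.1167],[0,0,0,0.1167],[0,0,0,0.1167],[0,0,0,0.1167],[0,0,0,0.1167],[-0.209,0.197,0,0],[-0.209,0.197,0,0],[-0.209,0.197,0,0]]' -1
```

```text
time: 1.35
tool_pos: [0.3083, 0.3754, 0.2129]
ee_rot: [-3.141, 0.001, 1.486]
wrist_force: [1.0, 0.8, 0.4]
width: 0.0943
```

```bash
python3 -m crank '[[-0.209,0.197,0,0],[-0.209,0.197,0,0],[-0.209,0.197,0,0],[-0.209,0.197,0,0],[-0.209,0.197,0,0],[-0.209,0.197,0,0],[-0.209,0.197,0,0],[-0.209,0.197,0,0],[0,0,0,0],[0,0,0,0]]'; python3 - <<'E'
from h import *
import cv2
o=robot.get_obs();p=o["tool_pos"];print(p)
a=np.array([.5925,.0165])-p[:2];print("tool x,y to post, units",(a@[.0857,.9963])/.2,(a@[.9963,-.0857])/.2)
p,d=robot.snapshot("scene");cv2.imwrite("pics/s1.png",cv2.resize(p[100:310,120:400,::-1],None,fx=2.8,fy=2.8))
E
```

```text
time: 2.6
tool_pos: [0.5925, 0.017, 0.2127]
ee_rot: [-3.14, -0.001, 1.484]
wrist_force: [-0.3, 0.7, -0.1]
width: 0.0939
[0.59250418 0.01698371 0.21273882]
tool x,y to post, units -0.002411374787614416 0.00018642142052916166
```

View pics/s1.png

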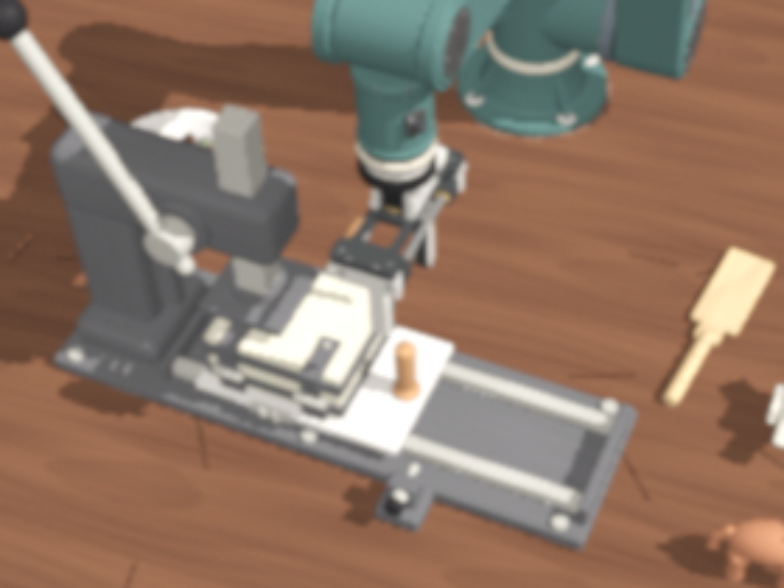

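The gripper stands open above the post at crop (405,365). Both fingers straddle it along x and are clear of the head. Next I'll descend and grip.

```bash
python3 -m crank '[[0,0,0.12,0],[0,0,0.12,0],[0,0,0.12,0],[0,0,0.12,0],[0,0,0.1,0],[0,0,0.035,0],[0,0,0,0],[0,0,0,0],[0,0,0,0],[0,0,0,0]]' && python3 -m crank '[[0,0,0,0],[0,0,0,0],[0,0,0,0],[0,0,0,0],[0,0,0,0],[0,0,0,0],[0,0,0,0],[0,0,0,0],[0,0,0,0],[0,0,0,0]]' 1
```

```text
time: 3.9
tool_pos: [0.5934, 0.0166, 0.0911]
ee_rot: [3.14, -0.0, 1.484]
wrist_force: [-0.0, -0.2, 0.0]
width: 0.0942
time: 5.15
tool_pos: [0.5918, 0.0168, 0.0904]
ee_rot: [-3.139, -0.0, 1.485]
wrist_force: [-4.1, -0.4, 1.6]
width: 0.0257
```

```bash
python3 -m crank '[[0.03,0,0,0],[0.06,0,0,0],[0.09,0,0,0],[0.09,0,0,0],[0.09,0,0,0],[0.09,0,0,0],[0.09,0,0,0],[0.08,0,0,0],[0.06,0,0,0],[0.03,0,0,0]]'; python3 - <<'E'
from h import *
import cv2
p,d=robot.snapshot("top");cv2.imwrite("pics/t2.png",cv2.resize(p[135:265,195:335,::-1],None,fx=4.4,fy=4.4,interpolation=cv2.INTER_CUBIC))
print(robot.get_obs()["wrist_force"])
E
```

```text
time: 6.4
tool_pos: [0.6042, 0.1588, 0.0904]
ee_rot: [-3.139, 0.0, 1.486]
wrist_force: [-5.6, -1.7, 3.1]
width: 0.0258
[-5.15847478  1.11687427  3.36957202]
```

View pics/t2.png

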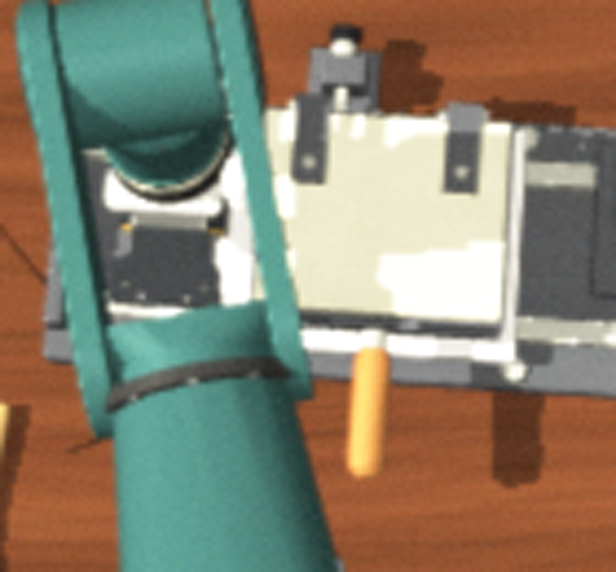

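```bash
python3 - <<'E'
from h import *
f=lambda x,y:(195+(x+.5)/4.4-.5,135+(y+.5)/4.4-.5)
ey=np.array([.086,.9963])
pl=pix("top",*f(342,92),.04)[:2]
for a in [(364,470),(371,360),(368,415)]:
    h=pix("top",*f(*a),.101)[:2]; print(h,(pl-h)@ey)
h0=[pix("top",*f(*a),.101)[:2] for a in [(583,482),(588,360)]]
print([(pl-h)@ey for h in h0])
E
python3 -m crank '[[0.015,0,0,0],[0.015,0,0,0],[0.015,0,0,0],[0.015,0,0,0],[0.015,0,0,0],[0.015,0,0,0],[0.015,0,0,0],[0.01,0,0,0],[0,0,0,0],[0,0,0,0]]'
```

```text
[0.42674993 0.04688501] 0.03256055104027951
[0.49912766 0.0407078 ] 0.03249042024715752
[0.46279857 0.04348127] 0.03285150828768206
[np.float64(0.17530234586043061), np.float64(0.17458252254335402)]
time: 7.7
tool_pos: [0.6059, 0.1793, 0.0904]
ee_rot: [-3.138, 0.003, 1.484]
wrist_force: [-6.1, -3.4, 3.6]
width: 0.0256
```

```bash
python3 -m crank '[[0.007,0,0,0],[0.007,0,0,0],[0.007,0,0,0],[0.007,0,0,0],[0.007,0,0,0],[0.007,0,0,0],[0.007,0,0,0],[0.007,0,0,0],[0,0,0,0],[0,0,0,0]]'
```

```text
time: 8.95
tool_pos: [0.607, 0.1921, 0.0904]
ee_rot: [-3.139, 0.0, 1.485]
wrist_force: [-4.9, -0.5, 2.6]
width: 0.0259
```

The force fell from -3.4 to -0.5 N with about 176 mm travelled, so the carrier seems to be in the notch. I'll open the fingers, rise and verify.

```bash
python3 -m crank '[[0,0,0,0],[0,0,0,0],[0,0,0,0],[0,0,0,0],[0,0,0,0],[0,0,0,0],[0,0,0,0],[0,0,-0.2,0],[0,0,-0.2,0],[0,0,-0.2,0]]' -1;  python3 - <<'E'
from h import *
import cv2
p,d=robot.snapshot("top");cv2.imwrite("pics/t3.png",cv2.resize(p[135:265,195:335,::-1],None,fx=4.4,fy=4.4,interpolation=cv2.INTER_CUBIC))
p,d=robot.snapshot("scene");cv2.imwrite("pics/s3.png",cv2.resize(p[130:310,180:400,::-1],None,fx=3.4,fy=3.3,interpolation=cv2.INTER_CUBIC))
E
```

```text
time: 10.2
tool_pos: [0.6081, 0.1922, 0.2117]
ee_rot: [-3.142, -0.0, 1.485]
wrist_force: [0.5, 0.3, -0.0]
width: 0.0941
```

View pics/t3.png

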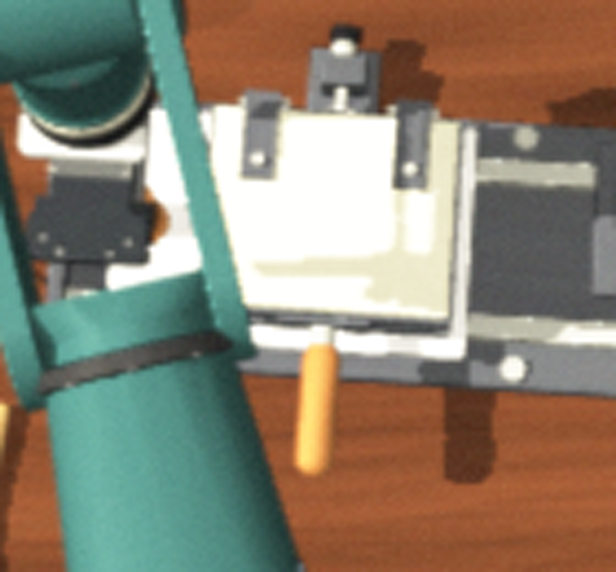

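View pics/s3.png

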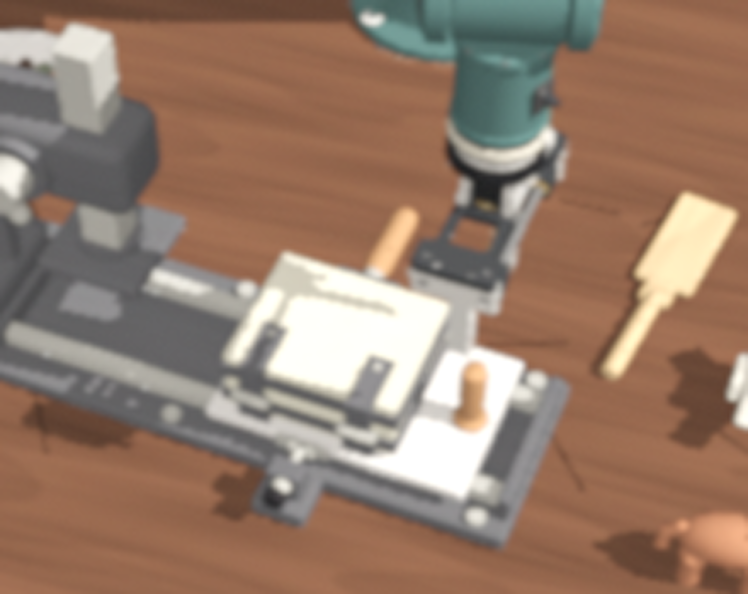

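The carrier is at the station. In the top crop the handle runs from (320,350) to (313,468), and the plunger is at (342,95).

```bash
python3 - <<'E'
from h import *
f=lambda x,y:(195+(x+.5)/4.4-.5,135+(y+.5)/4.4-.5)
g=lambda x,y:(180+(x+.5)/3.4-.5,130+(y+.5)/3.3-.5)
ey=np.array([.086,.9963]);ex=np.array([.9963,-.086])
pl=pix("top",*f(342,92),.04)[:2]
for a in [(313,465),(320,355),(317,410)]:
    h=pix("top",*f(*a),.101)[:2]; print(h,(pl-h)@ey)
print("post",pix("scene",*g(475,370),.125), "handle tip",pix("scene",*g(408,217),.101))
# hinge straps symmetric: strap screw centres
p=robot.get_obs()["tool_pos"]
hp=np.array([.6078,.1923])-.128*ey-.130*ex; print("handle grip pred",hp)
a=hp-p[:2];print((a@ey)/.2,(a@ex)/.2)
E
```

```text
[0.4307591  0.07999565] -0.0007723769035361018
[0.50317471 0.0740621 ] -0.0010885240413150907
[0.4668266  0.07671334] -0.0006040100770254089
post [0.61015069 0.19222719 0.125     ] handle tip [0.43074557 0.08073603 0.101     ]
handle grip pred [0.467273  0.0759536]
-0.6437368579125091 -0.6641536129065286
```

```bash
python3 -m crank '[[-0.161,-0.166,0,0],[-0.161,-0.166,0,0],[-0.161,-0.166,0,0],[-0.161,-0.166,0,0],[0,0,0,-0.112],[0,0,0,-0.112],[0,0,0,-0.112],[0,0,0,-0.112],[0,0,0,-0.112],[0,0,0,-0.11]]' && python3 -m crank '[[0,0,0,-0.11],[0,0,0,-0.11],[0,0,0,-0.11],[0,0,0,0],[0,0,0,0],[0,0,0,0],[0,0,0,0],[0,0,0,0],[0,0,0,0],[0,0,0,0]]'
```

```text
time: 11.55
tool_pos: [0.4643, 0.0753, 0.2091]
ee_rot: [-3.141, -0.002, 2.543]
wrist_force: [0.8, -0.0, 0.6]
width: 0.0937
time: 12.8
tool_pos: [0.4648, 0.0753, 0.2105]
ee_rot: [3.141, -0.0, 3.055]
wrist_force: [0.3, -0.2, 0.9]
width: 0.0942
```

```bash
python3 -m crank '[[-0.01,0.005,0.12,0],[0,0,0.12,0],[0,0,0.12,0],[0,0,0.12,0],[0,0,0.09,0],[0,0,0.032,0],[0,0,0,0],[0,0,0,0],[0,0,0,0],[0,0,0,0]]' ; python3 - <<'E'
from h import *
import cv2
p,d=robot.snapshot("scene");cv2.imwrite("pics/s4.png",cv2.resize(p[90:310,150:400,::-1],None,fx=3,fy=2.7,interpolation=cv2.INTER_CUBIC))
E
```

```text
time: 14.05
tool_pos: [0.4672, 0.0761, 0.0906]
ee_rot: [3.141, 0.001, 3.055]
wrist_force: [-0.2, -0.2, -0.4]
width: 0.094
```

View pics/s4.png

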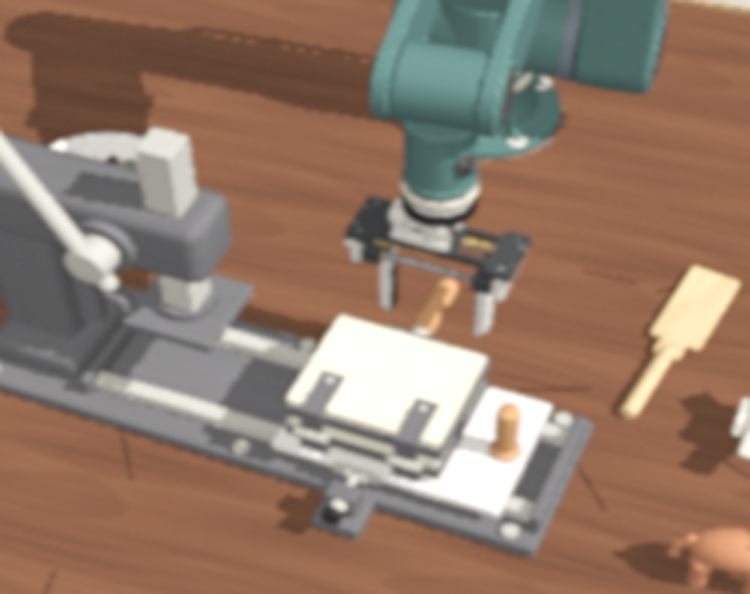

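The fingers straddle the handle, at crop (438,305). Closing now.

```bash
python3 -m crank '[[0,0,0,0],[0,0,0,0],[0,0,0,0],[0,0,0,0],[0,0,0,0],[0,0,0,0],[0,0,0,0],[0,0,0,0],[0,0,0,0],[0,0,0,0]]' 1; python3 - <<'E'
import numpy as np
r=np.array([-.205,.0175])
def P(t): return np.array([-.205*np.cos(t)+.0175*np.sin(t), .205*np.sin(t)+.0175*np.cos(t)])
pts=np.array([P(np.radians(a)) for a in range(0,61,5)])
d=np.diff(pts,axis=0)/.2
print("tool x (=-ex), tool z (down)");print(np.round(np.c_[-d[:,0],-d[:,1]],3))
E
```

```text
time: 15.35
tool_pos: [0.4669, 0.0757, 0.0901]
ee_rot: [-3.141, -0.0, 3.055]
wrist_force: [-0.6, -2.4, 0.3]
width: 0.0234
tool x (=-ex), tool z (down)
[[-0.012 -0.089]
 [-0.019 -0.088]
 [-0.027 -0.086]
 [-0.034 -0.083]
 [-0.041 -0.08 ]
 [-0.048 -0.076]
 [-0.054 -0.071]
 [-0.06  -0.066]
 [-0.066 -0.061]
 [-0.071 -0.055]
 [-0.076 -0.048]
 [-0.08  -0.042]]
```

Gripped at a width of 0.0234. Next I lift along the arc at 2.5 degrees per row.

```bash
python3 -m crank '[[-0.006,0,-0.044,0],[-0.006,0,-0.045,0],[-0.009,0,-0.044,0],[-0.01,0,-0.044,0],[-0.013,0,-0.043,0],[-0.014,0,-0.043,0],[-0.017,0,-0.042,0],[-0.017,0,-0.041,0],[-0.02,0,-0.04,0],[-0.021,0,-0.04,0]]';  python3 - <<'E'
from h import *
import cv2
p,d=robot.snapshot("scene");cv2.imwrite("pics/s5.png",cv2.resize(p[90:310,150:400,::-1],None,fx=3,fy=2.7,interpolation=cv2.INTER_CUBIC))
p,d=robot.snapshot("top");cv2.imwrite("pics/t5.png",cv2.resize(p[135:265,195:335,::-1],None,fx=4.4,fy=4.4,interpolation=cv2.INTER_CUBIC))
E
```

```text
time: 16.6
tool_pos: [0.4937, 0.0736, 0.1757]
ee_rot: [-3.141, -0.0, 3.055]
wrist_force: [0.7, -5.1, -4.7]
width: 0.0234
```

View pics/s5.png

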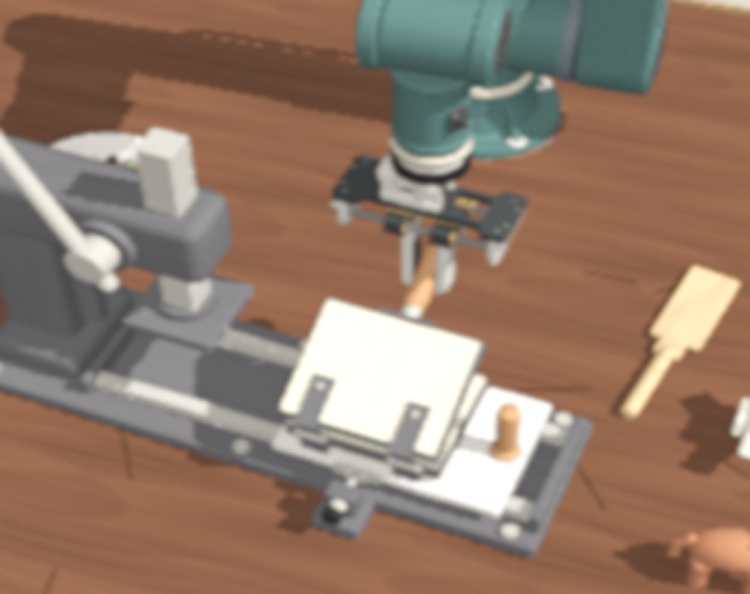

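View pics/t5.png

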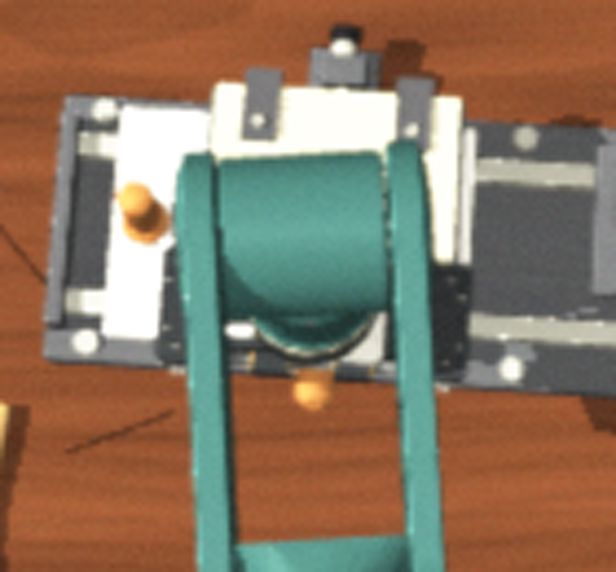

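The half is rising in the grip and the carrier hasn't moved, with the post still at (508,420). The side load on the wrist is about 5 N, so I'll ease 2 mm toward -y during the next stretch.

```bash
python3 -m crank '[[-0.023,-0.001,-0.038,0],[-0.025,-0.001,-0.038,0],[-0.027,-0.001,-0.036,0],[-0.027,-0.001,-0.035,0],[-0.03,-0.001,-0.033,0],[-0.03,-0.001,-0.033,0],[-0.033,-0.001,-0.031,0],[-0.033,-0.001,-0.03,0],[-0.035,-0.001,-0.028,0],[-0.036,-0.001,-0.027,0]]'
```

```text
time: 17.95
tool_pos: [0.5532, 0.0677, 0.2413]
ee_rot: [3.139, -0.0, 3.056]
wrist_force: [-0.1, 4.5, -5.2]
width: 0.0233
```

```bash
python3 -m crank '[[-0.038,0.001,-0.025,0],[-0.038,0.001,-0.024,0],[-0.04,0.001,-0.021,0],[-0.04,0.001,-0.021,0],[0,0.001,0,0],[0,0,0,0],[0,0,0,0],[0,0,0,0],[0,0,0,0],[0,0,0,0]]';  python3 - <<'E'
from h import *
import cv2
o=robot.get_obs()
print(o["tool_pos"],o["wrist_force"],o["qvel"])
p,d=robot.snapshot("scene");cv2.imwrite("pics/s6.png",cv2.resize(p[90:310,150:400,::-1],None,fx=3,fy=2.7,interpolation=cv2.INTER_CUBIC));np.save("pics/s6.npy",d)
p,d=robot.snapshot("top");cv2.imwrite("pics/t6.png",cv2.resize(p[135:265,195:335,::-1],None,fx=4.4,fy=4.4,interpolation=cv2.INTER_CUBIC))
E
```

```text
time: 19.2
tool_pos: [0.584, 0.065, 0.2592]
ee_rot: [3.141, 0.0, 3.055]
wrist_force: [1.3, 3.7, -6.9]
width: 0.0231
[0.58403289 0.06499495 0.25917539] [ 1.25555665  3.70720744 -6.92507362] [-1.02524834e-03  3.53827112e-04  5.92343102e-05 -6.18406733e-04
  2.98662257e-03  2.77520117e-04]
```

View pics/s6.png

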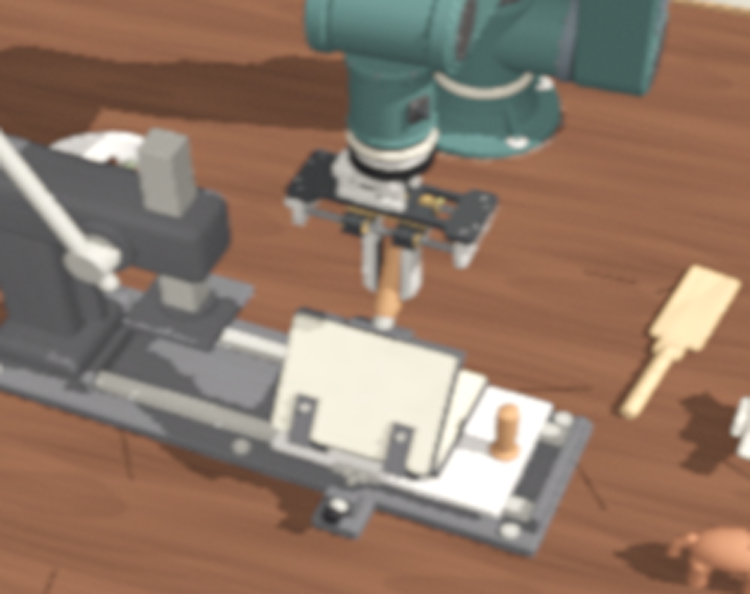

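View pics/t6.png

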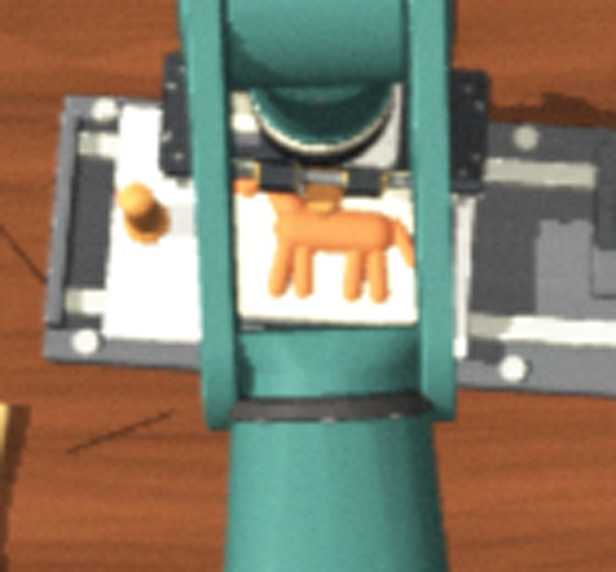

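The half stands open with the clay horse in view. I'll check the angle with a plane fit, and the carrier by matching the post against the closed picture.

```bash
cat > chk.py <<'E'
from h import *
import cv2,sys
D=np.load(sys.argv[1]);C=cloud("scene",D)
ex=np.array([.9963,-.086,0])
m=np.zeros(D.shape,bool)
q=np.array([[305,325],[440,360],[425,420],[295,390]],float)
q=(q/[3,2.7]+[150,90]).astype(np.int32); mm=np.zeros(D.shape,np.uint8);cv2.fillPoly(mm,[q],1)
P=C[(mm>0)&(D>0)];c=P.mean(0)
n=np.linalg.svd(P-c)[2][2];n*=np.sign(n[2]);r=(P-c)@n
print("normal",n,"angle deg",np.degrees(np.arctan2(n@ex,n[2])),"rms",r.std(),len(P))
a=cv2.imread("pics/s4.png");b=cv2.imread(sys.argv[2])
for nm,(x0,x1,y0,y1) in dict(post=(490,530,395,465),plate=(470,540,440,520),bed=(520,600,400,480)).items():
    w=cv2.cvtColor(a[y0:y1,x0:x1],6).astype(np.float32);v=cv2.cvtColor(b[y0:y1,x0:x1],6).astype(np.float32)
    print(nm,cv2.phaseCorrelate(w,v,cv2.createHanningWindow(w.shape[::-1],cv2.CV_32F)))
E
python3 chk.py pics/s6.npy pics/s6.png; python3 - <<'E'
import numpy as np
from scipy.optimize import brentq
print(np.degrees(brentq(lambda t:.205*np.sin(t)+.0175*np.cos(t)-(.2592+.011-.0835),0,1.4)))
E
```

```text
normal [ 0.85990444 -0.07785771  0.50448243] angle deg 59.70290079447029 rms 0.0029443630474028605 1128
post ((-0.2505152919631506, 0.005247780359958654), 0.8508907169103622)
plate ((-0.144646381718033, -0.14154995617933253), 0.8805695740713013)
bed ((0.02611836200064488, 0.03792024424222973), 0.9111717662215233)
60.27348612345932
```

The angle is 59.7° by the plane fit and 60.3° by tool height. The carrier has shifted about 0.2 mm since before the lift. The arm is still, so I'm handing in.

```bash
python3 - <<'E'
from bench import robot
robot.close_job()
o=robot.get_obs();print(o["time"],o["tool_pos"],o["wrist_force"],o["width"])
E
```

```text
the job is handed in; nothing more can be done
the job is handed in; nothing more can be done
```

The mold carrier is in the opening station's detent, and the fingers are holding the upper half still, open about 60°. I gripped the post and slid the carrier about 176 mm into the detent with the mold closed. Then I took the handle and raised the upper half along its arc. I handed in at about 19 s of the 58 s allowed; the job gives no verdict.

- **Opening angle:** 59.7° by a plane fit to the upper half, 60.3° from the tool height. The limits are 53° to 67°.
- **Carrier:** within about 1 mm of the detent by the camera, before the lift. It moved about 0.2 mm during the lift, against a tolerance of 4 mm.
- **Grip:** finger opening was 23 mm on the 24 mm handle, with joint speeds near zero. The finger contact force is not reported directly; the wrist carried about 7 N downward.
- **Side load:** about 4 N along the rails was left on the wrist. It first read -5 N and flipped to +4.5 N when I eased it by 2 mm. Moving back 1 mm left 3.7 N, and I accepted that because the carrier stayed put.
- **Bench items:** I did not measure the toys, paddle and pan again at the end. The gripper never came near them, and the paddle and horse look unmoved in the last picture.

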